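Free the seized air-inlet stub and cap the collar

ROBOT

A 6-joint arm with a two-finger parallel gripper is mounted at the origin on the work surface. World frame = base frame: x ahead of the robot, y to its left, z up, the work surface at z = 0. Lengths are in m, angles in rad, forces in N, time in s.
With the tool pointing down it reaches from about 0.35 to 0.975 m from the base axis. Payload 4.9 kg.
Tool frame: the origin (TCP) lies midway between the tips of the shut fingers; the grasp point (between the pads) lies 19 mm behind it; z points along the fingers, y is the line along which they close (so a half turn about z gives the same grasp; the last joint's range is limited). The gripper opens to 85 mm and grips with 20 to 120 N. Pads are 22 mm wide; open, the fingers measure 114 mm over their backs; the gripper's body (76 mm by 85 mm) begins 54 mm behind the grasp point. The pads swing forward as they close: fully open they stand 13 mm farther back than shut.
Start: joints at [1.113, 0.053, 1.613, -0, 1.476, -0.119], TCP at [0.208, 0.589, 0.231] pointing down, gripper open.
Joint ranges: [-3.01, 3.01], [-1.01, 2.22], [0.06, 2.58], [-1.02, 4.17], [0.09, 2.62], [-3.14, 3.14]. Speed limits (rad/s): [2.57, 2.57, 3.14, 3.14, 3.14, 3.14].

INTERFACE

Orientations are given as a rotation vector (axis times angle).
In Python, from station import ctrl gives the robot as it stands. The module is installed in compiled form; this text tells all that it offers.
- The arm moves only by the shell command python3 -m handwheel 'ROWS' [OPENING] [FORCE]. ROWS is JSON, a list of rows, each a list of 2 entries, a list of its own where there are three numbers: the shift along the tool's x, y, z in cm, then the turn, a rotation vector about the tool's x, y, z in rad. In form: [[[tx, ty, tz], [ax, ay, az]], ...]. A call has 1 to 5 rows; each row is the pose to reach, as a shift and turn from the pose commanded when the call began, along the tool's axes at that moment; what a row does not reach only later rows make up. A row lasts 1/8 s, in which the tool goes at most 62.5 mm and 10.7 degrees, less where a joint would pass 70% of its speed; a pose out of reach is approached as far as the arm can. A call with a gripper value outside its range is refused whole. OPENING is the gripper's target within -1 to 1 (shut at 1, half-way at 0, fully open at -1), set as the call begins (- or left out, the last holds). The fingers move at their own pace and stop on an object; FORCE is the grip in N (left out, the last holds). Time passes only in rows, so rows that repeat a pose let the fingers close. It gives the time, the measured TCP pose, the force, the opening and the grip force at its end, in the units of the state.
- ctrl.get_obs(): the state, without advancing time (a new reading comes with each control period).
- ctrl.get_image(name): name is "side" or "top" or "wrist"; returns the picture (400x640x3 uint8, blue, green, red); there is no depth.
- ctrl.calibration(name): a dict with "fx", "fy", "cx", "cy" (pixels), "R" (3x3) and "t" (3): a world point X has camera coordinates R X + t. Camera axes: x right, y down, z forward; pixel columns grow to the right and rows downward; lengths in m; the calibration is good to about 2 mm. A picture is of the moment at which its call begins: read the wrist's pose just before it. calibration takes no time and is no camera call; for the wrist camera it gives the pose at the moment of the call.
- ctrl.finish_job(): hands the job in; it is judged then, once.
Trained networks look in the newest picture that a camera, given by its name, has taken for a name from the list of things; names that differ only in an ending like _2 or _b are one class to them, and where a whole thing is asked for, a point or a joint stands for the part that bears it (a point fixed in the world has none). Each returns a list of dicts, best first, with "score" (0 to 1); they miss things now and then, are a little off and sometimes report something else, mostly with a low value. They report only what shows in the picture. A call takes as long as a camera call.
- ctrl.look_for(camera, query): "position" ([column, row] in pixels, amid what is visible of it).
- ctrl.landmark_of(camera, query): "position" ([column, row] in pixels: a listed point, or the origin of a listed thing).
The state is a dict: "t": time; "q": joint angles; "dq": joint speeds; "effort": joint torques, N m; "tool_pos": TCP position; "tool_rot": TCP orientation; "contact_force": force on the tool from outside, world axes, zero at the start; "wrist_torque": the same for the moment, N m; "opening": finger opening in m; "grip_force": force on a finger pad.
Only numpy, scipy, OpenCV 4.12 (cv2) and the standard library are available. Lean on these libraries where they do the work, as an engineer would, in place of code of your own. Each camera call takes 0.05 s, during which the arm holds its last target. There are 200 camera calls.

TASK

The short air pipe is baked fast in the collar of the stove plate: work it loose by twisting it while you draw it up gently, so that the plate stays down in its wooden cradle (a straight pull only lifts the plate). Stand the pipe upright in the metal tray beside the elbow, then close the open collar with the brass-knobbed cap, seated flat on the rim. Leave the other things on the bench where they are.

Things in the scene. Friction and masses are not known exactly. Their poses are not given: they have to be found in the camera images.
- stub: The seized pipe: dark steel, 50 mm outside diameter, 170 mm long, 0.3 kg, upright, with a bright bead near the top and a rusty band above the collar. To the hand a solid cylinder (the dark top is no opening). Origin at the centre of its lower end, z up along the pipe. At the start its lowest 40 mm sit in the collar, 130 mm stand free, and its x axis is parallel to the plate's.
- stub_top (a point): Centre of the pipe's top end. Grip the pipe firmly (about 80 N). The crust rubs against the direction of sliding: a straight draw takes 37 to 50 N, more than the plate weighs (27 N). Turned while drawn up, to and fro or one way, nearly all the rubbing (0.9 to 1.3 N m) goes into the turning: 5 mm of rise per 0.8 rad of turn needs about 10 N.
- collar_mouth (a point): Centre of the collar's mouth, at the height of its rim, 51 mm above the plate's underside. Collar: tube of 66 mm outside diameter, bore 53 mm; grains of crust narrow the bore to 48 mm near the rim. They grip the pipe fully for its first 24 mm of rise, then half, and no more after 34 mm; it is out of the collar after 40 mm.
- panel: The stove plate: dark brown steel plate 200 x 260 x 6 mm, 2.7 kg, loose, lying level in the cradle with about 2 mm of play, with a collar standing 45 mm above its upper face at its centre. Origin at the centre of its underside, z up, y along its longer side.
- cradle: Fixed wooden cradle: two bearers 45 mm high with cleats round the edge of the plate that reach 67 mm above the bench; 250 x 308 mm. Origin on the bench at its centre.
- tray: Fixed aluminium tray, open on top, 240 x 170 mm outside, walls 4 mm thick and 35 mm high, floor 4 mm thick. Origin at the centre of its underside, x along its longer side. The half on its +x side is free; the elbow lies in the other half. The tray lies on one side of the cradle and the cap on the other.
- elbow: Dark steel 90 degree pipe elbow, 50 mm diameter with 65 mm legs, lying in the tray on its -x side; leave it there. Origin at the bend, on the underside.
- cap: Blanking cap, 0.28 kg, lying on the bench: brown disc 84 mm in diameter and 6 mm thick, with a locating boss below (42 mm diameter, 10 mm deep, enters the collar's bore) and a round brass knob on top (32 mm diameter, from 24 to 56 mm above the origin). Origin at the centre of the boss's lower face, z up. Seated, the disc lies on the collar's rim and the origin is 10 mm below the mouth.
- hammer: Bystander: hammer on the bench beyond the cradle.
- brush: Bystander: flat brush near the robot on the left.
- wrench: Bystander: spanner near the robot on the right.
- tin: Bystander: brown paint tin with white top, 80 mm diameter and 75 mm tall, beyond the cradle on the left.
- jar: Bystander: amber jar with red lid, 70 mm diameter and 90 mm tall, beyond the cradle on the right.

How it is judged:
On the way, in this order (a step that is already met when the one before it is completed fails the run):
1. the pipe has been turned in its collar by at least 0.08 rad, before it has risen 20 mm (angle between the x axis of stub and the x axis of panel, either way round above 0.08 rad and z of stub in the frame of panel below 0.031 m).
2. the pipe stands upright in the tray, let go (x of stub in the frame of tray between -0.098 and 0.098 m and y of stub in the frame of tray between -0.063 and 0.063 m and z of stub in the frame of tray below 0.01 m and angle between stub's own z axis and vertical below 0.06 rad and contact force between the fingers and stub below 0.5 N), for 0.2 s.
At the end, for the whole second after the job is handed in: The pipe stands upright (within 0.06 rad) at rest on the floor of the tray; the cap lies flat on the collar's rim (boss in the bore, within 2.5 mm of fully down, centred within 10 mm, within 0.05 rad of the plate) at rest; the plate lies level in the cradle (within 4 mm and 0.03 rad) (x of stub in the frame of tray between -0.098 and 0.098 m and y of stub in the frame of tray between -0.063 and 0.063 m and z of stub in the frame of tray below 0.01 m and angle between stub's own z axis and vertical below 0.06 rad and linear speed of each of stub, cap below 0.02 m/s and horizontal distance between cap and collar_mouth below 0.01 m and z of cap in the frame of panel between 0.036 and 0.0435 m and angle between the z axis of cap and the z axis of panel, either way round below 0.05 rad and angle between cap's own z axis and vertical below 0.1 rad and z of panel in the frame of cradle below 0.049 m and angle between panel's own z axis and vertical below 0.03 rad); the robot touches nothing.
It fails at once if the plate is lifted out of its bed: raised more than 6 mm or tilted more than 0.05 rad (z of panel in the frame of cradle above 0.051 m or angle between panel's own z axis and vertical above 0.05 rad).
It fails at once if a bystander is pushed more than 30 mm from its place (distance of any of hammer, brush, wrench, tin, jar, elbow from where it was at the start of the episode above 0.03 m).
It fails at once if the pipe is jerked: moves faster than 0.12 m/s while still in the collar (linear speed of stub above 0.12 m/s and z of stub in the frame of panel below 0.045 m and horizontal distance between stub and collar_mouth below 0.01 m).
It also fails if it takes over 72 s, if anything falls off the work surface, if the arm or the gripper's body presses on something with over 40 N, if the wrist force passes 120 N, or if a joint passes its speed limit or range.

## Working session

There is one attempt and no reset: what is moved stays moved. The work goes in short steps, Python scripts to look and compute and a shell command to move; the robot and the scene stay as the last step left them, time stands still between calls to the robot, and variables do not carry over. Pictures are saved under pics/ and viewed, at most 13 in all, crops included, and the job is handed in when it is done.

```bash
mkdir -p pics
cat > h.py <<'E'
import numpy as np, cv2
from scipy.spatial.transform import Rotation as Rn
from station import ctrl
def ray(c,p):
    K=ctrl.calibration(c) if isinstance(c,str) else c
    R=np.array(K["R"]);t=np.array(K["t"])
    d=R.T@np.array([(p[0]-K["cx"])/K["fx"],(p[1]-K["cy"])/K["fy"],1.]);return -R.T@t,d
def at(c,p,z):
    o,d=ray(c,p);return o+d*(z-o[2])/d[2]
def pix(c,X):
    K=ctrl.calibration(c);x=np.array(K["R"])@np.array(X)+np.array(K["t"]);return [K["fx"]*x[0]/x[2]+K["cx"],K["fy"]*x[1]/x[2]+K["cy"]]
def tool(target,yaw=None):
    "shift in tool cm to world TCP target"
    o=ctrl.get_obs();R=Rn.from_rotvec(o["tool_rot"]).as_matrix()
    return (R.T@(np.array(target)-o["tool_pos"])*100).round(2)
E
python3 - <<'E'
from h import *
for c in("top","side"):
    im=ctrl.get_image(c);cv2.imwrite(f"pics/{c}0.png",im)
Z=dict(stub_top=.226-.045+.045-.045,collar_mouth=.096,tray=0,cap=0,elbow=.004,cradle=0)
Z['stub_top']=.045+.051-.04+.17
for c in("top","side"):
    for n in Z:
        for r in ctrl.landmark_of(c,n)[:2]: print(c,n,np.round(r["position"],1),round(r["score"],2),at(c,r["position"],Z[n]).round(3))
o=ctrl.get_obs();print(o["t"],Rn.from_rotvec(o["tool_rot"]).as_matrix().round(3),o["tool_pos"])
E
```

```text
top stub_top [326.9 178.9] 0.56 [ 0.545 -0.019  0.226]
top collar_mouth [409.5 127.5] 0.61 [ 0.732 -0.282  0.096]
top collar_mouth [329.  183.8] 0.57 [ 0.554 -0.024  0.096]
top tray [207.3 201.3] 0.81 [0.517 0.383 0.   ]
top cap [436.  193.2] 0.98 [ 0.534 -0.378  0.   ]
top elbow [214.4 223.3] 0.93 [0.442 0.357 0.004]
top elbow [413.1 128. ] 0.32 [ 0.758 -0.311  0.004]
top cradle [328.3 185.6] 0.16 [ 0.565 -0.022  0.   ]
side stub_top [336.3 167.1] 0.86 [ 0.542 -0.019  0.226]
side collar_mouth [337.7 211.1] 0.77 [ 0.543 -0.035  0.096]
side tray [275.4 174.3] 0.91 [0.508 0.395 0.   ]
side tray [393.5 321.4] 0.4 [ 0.526 -0.373  0.   ]
side cap [397.4 323.2] 0.89 [ 0.531 -0.381  0.   ]
side elbow [262.4 179.8] 0.58 [0.452 0.369 0.004]
side elbow [279.2 334. ] 0.24 [ 0.27  -0.306  0.004]
0.7 [[-0.943  0.332  0.   ]
 [ 0.332  0.943  0.   ]
 [-0.     0.    -1.   ]] [0.20773565 0.5894699  0.23135793]
```

View pics/top0.png

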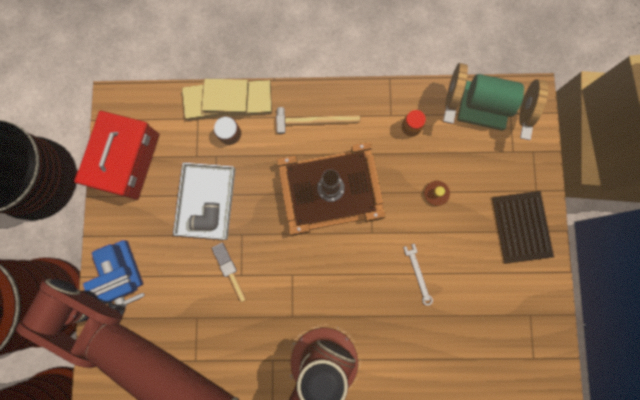

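View pics/side0.png

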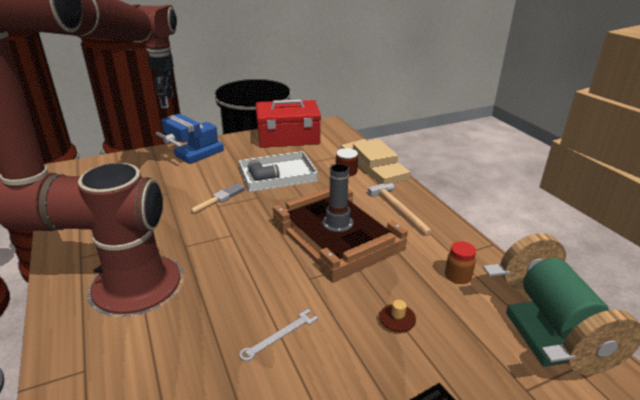

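```bash
python3 -m handwheel '[[[-4,-3.5,-3],[0,0,0.18]],[[-8,-7,-6],[0,0,0.36]],[[-12.5,-11,-8],[0,0,0.54]],[[-16.5,-14.5,-10],[0,0,0.72]],[[-21,-18.5,-10],[0,0,0.9]]]' -1 80
cat > s.py <<'E'
import sys
from h import *
o=ctrl.get_obs();print(round(o["t"],2),"q",np.round(o["q"],2),"pos",np.round(o["tool_pos"],4),"F",np.round(o["contact_force"],1),"M",np.round(o["wrist_torque"],2),"op",round(o["opening"],4),round(o["grip_force"],1))
if len(sys.argv)>3: print("tool cm",tool([float(a) for a in sys.argv[1:4]]))
E
python3 s.py .545 -.019 .33
```

```text
t: 1.32
tool_pos: [0.3454, 0.3442, 0.334]
tool_rot: [1.829, 2.552, 0.007]
contact_force: [0.8, 0.1, 0.4]
opening: 0.0854
grip_force: 0.0
1.32 q [ 0.63 -0.32  1.79 -0.    1.68  0.3 ] pos [0.3454 0.3442 0.334 ] F [0.8 0.1 0.4] M [-0.04  0.    0.  ] op 0.0854 0.0
tool cm [-40.8    7.23   0.38]
```

```bash
python3 -m handwheel '[[[-6,1.1,0],[0,0,-0.18]],[[-12,2.1,0],[0,0,-0.36]],[[-18,3.2,0],[0,0,-0.54]],[[-24,4.3,0],[0,0,-0.72]],[[-30,5.3,0],[0,0,-0.9]]]'; python3 s.py .545 -.019 .33
```

```text
t: 1.95
tool_pos: [0.4774, 0.1066, 0.3317]
tool_rot: [0.657, 3.071, 0.001]
contact_force: [-0.1, 0.2, 0.3]
opening: 0.0853
grip_force: 0.0
1.95 q [ 0.07 -0.32  1.78  0.    1.67 -1.08] pos [0.4774 0.1066 0.3317] F [-0.1  0.2  0.3] M [0.01 0.   0.05] op 0.0853 0.0
tool cm [-11.31  -8.69   0.17]
```

```bash
python3 -m handwheel '[[[-4,-3,0],[0,0,-0.18]],[[-8,-6,0],[0,0,-0.36]],[[-11.3,-8.7,0],[0,0,-0.54]],[[-11.3,-8.7,0],[0,0,-0.72]],[[-11.3,-8.7,0],[0,0,-0.9]]]'; python3 -m handwheel '[[[0,0,0],[0,0,-0.18]],[[0,0,0],[0,0,-0.36]],[[0,0,0],[0,0,-0.54]],[[0,0,0],[0,0,-0.72]],[[0,0,0],[0,0,-0.72]]]'
python3 - <<'E'
from h import *
im=ctrl.get_image("wrist");cv2.imwrite("pics/w1.png",im)
for c,n,z in(("wrist","stub_top",.226),("wrist","collar_mouth",.096),("top","stub_top",.226),("side","stub_top",.226),("side","collar_mouth",.096)):
    for r in ctrl.landmark_of(c,n)[:2]: print(c,n,np.round(r["position"],1),round(r["score"],2),at(c,r["position"],z).round(4))
E
python3 s.py .545 -.019 .33
```

```text
t: 2.58
tool_pos: [0.5437, -0.0185, 0.3312]
tool_rot: [0.742, -3.052, -0.0]
contact_force: [-0.3, 0.1, -0.1]
opening: 0.0856
grip_force: 0.0
t: 3.2
tool_pos: [0.5435, -0.0177, 0.3314]
tool_rot: [-1.762, 2.601, -0.0]
contact_force: [-0.2, -0.7, 0.2]
opening: 0.0852
grip_force: 0.0
top stub_top [326.9 178.9] 0.56 [ 0.5448 -0.0186  0.226 ]
side stub_top [336.3 167.1] 0.86 [ 0.5422 -0.0194  0.226 ]
side collar_mouth [337.7 211.1] 0.77 [ 0.5426 -0.0351  0.096 ]
3.5 q [-0.17 -0.18  1.67 -0.    1.65 -2.93] pos [ 0.5436 -0.0177  0.3314] F [-0.3  0.3 -0.1] M [ 0.01  0.01 -0.07] op 0.0851 0.0
tool cm [ 0.07 -0.18  0.14]
```

View pics/w1.png

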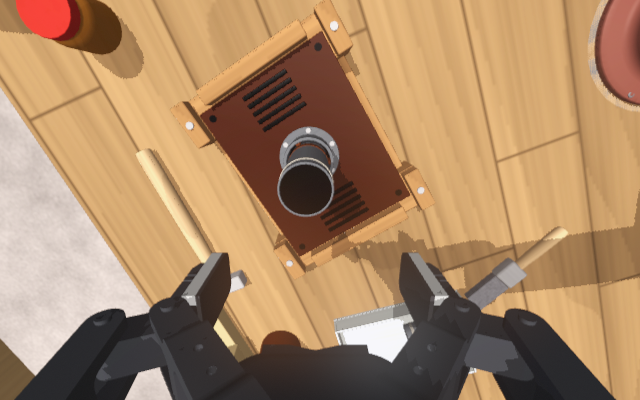

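The wrist picture shows the pipe top centred at about pixel (306,188), its collar behind it at (309,158).

Run:
```python
from h import *
print(at("wrist",(306,188),.226),at("wrist",(309,158),.096))
print(pix("wrist",[.545,-.019,.226]),at("wrist",(278,188),.226)-at("wrist",(334,188),.226))
c=at("wrist",(306,188),.226); print(tool([c[0],c[1],.30]))
```

```text
[ 0.54793656 -0.02826079  0.226     ] [ 0.54616982 -0.03183316  0.096     ]
[np.float64(313.0377117816284), np.float64(196.1862882934084)] [ 0.04560206 -0.01818747  0.        ]
[ 0.82 -0.8   3.14]
```

```bash
python3 -m handwheel '[[[0.8,-0.9,2],[0,0,0]],[[0.8,-0.9,6],[0,0,0]],[[0.8,-0.9,8],[0,0,0]],[[0.8,-0.9,8],[0,0,0]]]'
python3 - <<'E'
from h import *
im=ctrl.get_image("wrist");cv2.imwrite("pics/w2.png",im)
for r in ctrl.landmark_of("wrist","stub_top")[:2]: print(np.round(r["position"],1),round(r["score"],2),at("wrist",r["position"],.226).round(4))
print(pix("wrist",[.547,-.029,.226]))
E
python3 s.py .547 -.029 .167
```

```text
t: 4.0
tool_pos: [0.5477, -0.0286, 0.2484]
tool_rot: [1.762, -2.597, -0.006]
contact_force: [-0.4, -0.5, -0.7]
opening: 0.0854
grip_force: 0.0
[312.2 242.1] 0.78 [ 0.5532 -0.0246  0.226 ]
[np.float64(318.7400284787235), np.float64(232.8875214717003)]
4.1 q [-0.19 -0.14  1.76 -0.    1.52 -2.95] pos [ 0.5494 -0.0287  0.2521] F [-0.3  0.3 -0.4] M [-0.06 -0.05  0.06] op 0.0854 0.0
tool cm [0.12 0.22 8.51]
```

View pics/w2.png

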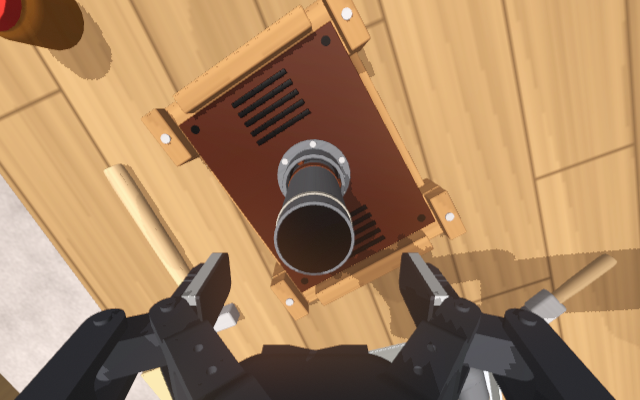

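The pipe top sits centred at about (314,238), between the fingers; straight down it is.

```bash
python3 -m handwheel '[[[-0.2,0,3],[0,0,0]],[[-0.2,0,6],[0,0,0]],[[-0.2,0,8.1],[0,0,0]],[[-0.2,0,8.1],[0,0,0]]]'; python3 -m handwheel '[[[0,0,0],[0,0,0]],[[0,0,0],[0,0,0]],[[0,0,0],[0,0,0]],[[0,0,0],[0,0,0]],[[0,0,0],[0,0,0]]]' 1 80;  python3 s.py .547 -.029 .167
```

```text
t: 4.6
tool_pos: [0.5492, -0.0265, 0.1694]
tool_rot: [1.764, -2.598, -0.002]
contact_force: [0.8, 0.5, -1.0]
opening: 0.0853
grip_force: 0.0
t: 5.22
tool_pos: [0.5501, -0.0265, 0.1725]
tool_rot: [-1.764, 2.598, -0.001]
contact_force: [-3.6, 1.0, 5.2]
opening: 0.0484
grip_force: 81.9
5.22 q [-0.18 -0.08  1.85  0.    1.38 -2.95] pos [ 0.5501 -0.0265  0.1725] F [-3.6  1.   5.2] M [ 0.18  0.62 -0.04] op 0.0484 81.9
tool cm [0.35 0.2  0.55]
```

```bash
python3 -m handwheel '[[[0,0,0],[0,0,0.1]],[[0,0,0],[0,0,0.25]],[[0,0,-0.06],[0,0,0.4]],[[0,0,-0.14],[0,0,0.55]],[[0,0,-0.22],[0,0,0.7]]]';  python3 s.py
python3 - <<'E'
from h import *
E
```

```text
t: 5.85
tool_pos: [0.55, -0.0274, 0.1726]
tool_rot: [-0.76, 3.048, -0.004]
contact_force: [2.5, -2.6, -4.6]
opening: 0.0486
grip_force: 82.7
5.85 q [-0.18 -0.08  1.85 -0.    1.38 -2.24] pos [ 0.55   -0.0274  0.1726] F [ 2.5 -2.6 -4.6] M [-0.76 -0.55  0.57] op 0.0486 82.7
```

```bash
python3 -m handwheel '[[[0,0,-0.09],[0,0,0.16]],[[0,0,-0.18],[0,0,0.32]],[[0,0,-0.27],[0,0,0.48]],[[0,0,-0.36],[0,0,0.64]],[[0,0,-0.45],[0,0,0.8]]]';  python3 s.py
```

```text
t: 6.48
tool_pos: [0.5486, -0.0278, 0.1735]
tool_rot: [-0.488, -3.101, 0.005]
contact_force: [4.7, -0.6, -11.5]
opening: 0.0485
grip_force: 84.7
6.47 q [-0.18 -0.08  1.85 -0.    1.38 -1.44] pos [ 0.5486 -0.0278  0.1735] F [  4.7  -0.6 -11.5] M [-0.49 -1.08 -0.23] op 0.0485 84.7
```

```bash
python3 -m handwheel '[[[0,0,-0.1],[0,0,0.16]],[[0,0,-0.2],[0,0,0.32]],[[0,0,-0.3],[0,0,0.48]],[[0,0,-0.4],[0,0,0.64]],[[0,0,-0.5],[0,0,0.8]]]';  python3 s.py
```

```text
t: 7.1
tool_pos: [0.5486, -0.0278, 0.1792]
tool_rot: [-1.658, -2.667, 0.006]
contact_force: [1.4, -1.4, -10.4]
opening: 0.0483
grip_force: 84.8
7.1 q [-0.18 -0.09  1.84 -0.    1.39 -0.64] pos [ 0.5486 -0.0278  0.1792] F [  1.4  -1.4 -10.4] M [-0.71 -0.3  -0.08] op 0.0483 84.8
```

```bash
python3 -m handwheel '[[[0,0,-0.12],[0,0,0.16]],[[0,0,-0.24],[0,0,0.32]],[[0,0,-0.36],[0,0,0.48]],[[0,0,-0.48],[0,0,0.64]],[[0,0,-0.6],[0,0,0.8]]]';  python3 s.py; python3 -m handwheel '[[[0,0,-0.12],[0,0,0.16]],[[0,0,-0.24],[0,0,0.32]],[[0,0,-0.36],[0,0,0.48]],[[0,0,-0.48],[0,0,0.64]],[[0,0,-0.6],[0,0,0.8]]]';  python3 s.py
python3 - <<'E'
from h import *
cv2.imwrite("pics/s3.png",cv2.resize(ctrl.get_image("side")[130:290,240:440],None,fx=3,fy=3))
E
```

```text
t: 7.72
tool_pos: [0.5477, -0.0274, 0.1844]
tool_rot: [-2.565, -1.811, 0.009]
contact_force: [1.9, -3.7, -13.6]
opening: 0.0487
grip_force: 84.9
7.72 q [-0.18 -0.09  1.84 -0.    1.4   0.16] pos [ 0.5477 -0.0274  0.1844] F [  1.9  -3.7 -13.6] M [-0.86 -0.12  0.35] op 0.0487 84.9
t: 8.35
tool_pos: [0.5474, -0.027, 0.1897]
tool_rot: [-3.069, -0.67, 0.01]
contact_force: [-0.5, -1.7, -12.2]
opening: 0.0487
grip_force: 85.0
8.35 q [-0.18 -0.1   1.83 -0.    1.41  0.96] pos [ 0.5474 -0.027   0.1897] F [ -0.5  -1.7 -12.2] M [-0.52  0.01  0.24] op 0.0487 85.0
```

View pics/s3.png

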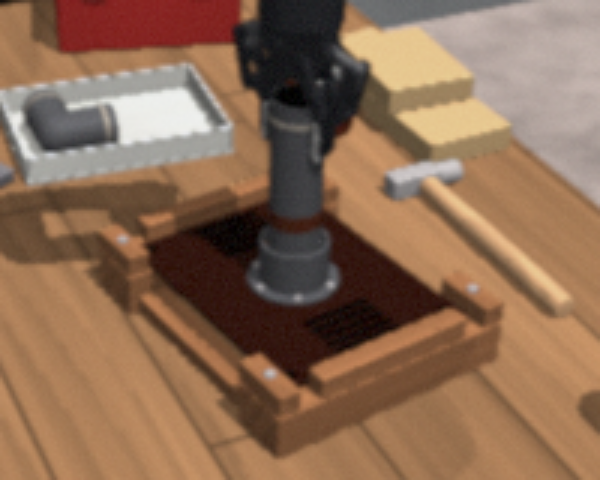

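The plate still lies down in the cradle; the pipe has risen (bottom band clear of the collar). Continue.

```bash
python3 -m handwheel '[[[0,0,-0.06],[0,0,0.16]],[[0,0,-0.18],[0,0,0.32]],[[0,0,-0.3],[0,0,0.48]],[[0,0,-0.43],[0,0,0.64]],[[0,0,-0.56],[0,0,0.8]]]';  python3 s.py; python3 -m handwheel '[[[0,0,-0.14],[0,0,0.16]],[[0,0,-0.28],[0,0,0.32]],[[0,0,-0.43],[0,0,0.48]],[[0,0,-0.6],[0,0,0.64]],[[0,0,-0.75],[0,0,0.8]]]';  python3 s.py
```

```text
t: 9.02
tool_pos: [0.5478, -0.0261, 0.1959]
tool_rot: [-3.088, 0.575, 0.009]
contact_force: [0.3, 0.5, -13.0]
opening: 0.0486
grip_force: 85.1
9.03 q [-0.18 -0.1   1.82  0.    1.42  1.76] pos [ 0.5478 -0.0261  0.1959] F [  0.3   0.5 -13. ] M [-0.05 -0.09  0.14] op 0.0486 85.1
t: 9.65
tool_pos: [0.5489, -0.0258, 0.204]
tool_rot: [-2.621, 1.732, 0.005]
contact_force: [3.0, 0.6, -15.0]
opening: 0.0486
grip_force: 85.0
9.65 q [-0.18 -0.11  1.82  0.    1.44  2.56] pos [ 0.5489 -0.0258  0.204 ] F [  3.    0.6 -15. ] M [ 0.23 -0.95  0.15] op 0.0486 85.0
```

```bash
python3 -m handwheel '[[[0,0,-0.12],[0,0,0.16]],[[0,0,-0.2],[0,0,0.3]],[[0,0,-0.2],[0,0,0.2]],[[0,0,-0.3],[0,0,0.04]],[[0,0,-0.45],[0,0,-0.12]]]';  python3 s.py; python3 -m handwheel '[[[0,0,-0.12],[0,0,-0.16]],[[0,0,-0.25],[0,0,-0.32]],[[0,0,-0.4],[0,0,-0.48]],[[0,0,-0.55],[0,0,-0.64]],[[0,0,-0.7],[0,0,-0.8]]]';  python3 s.py
```

```text
t: 10.28
tool_pos: [0.5499, -0.0265, 0.2121]
tool_rot: [-2.727, 1.558, -0.001]
contact_force: [-0.5, -0.3, -2.9]
opening: 0.049
grip_force: 86.1
10.28 q [-0.18 -0.11  1.81  0.    1.45  2.43] pos [ 0.5499 -0.0265  0.2121] F [-0.5 -0.3 -2.9] M [ 0.05 -0.07  0.05] op 0.049 86.1
t: 10.9
tool_pos: [0.5499, -0.0266, 0.2192]
tool_rot: [-3.119, 0.373, -0.001]
contact_force: [0.2, 0.1, -3.1]
opening: 0.0484
grip_force: 86.0
10.9 q [-0.18 -0.12  1.8   0.    1.46  1.63] pos [ 0.5499 -0.0266  0.2192] F [ 0.2  0.1 -3.1] M [0.04 0.01 0.02] op 0.0484 86.0
```

Run:
```python
from h import *
P=[at("top",p,.035)[:2] for p in((181,163),(235,167),(229,240),(173,237))]
P=np.array(P);print(P.round(3),P.mean(0));ax=(P[0]+P[1]-P[2]-P[3])/2;print(np.linalg.norm(ax),np.linalg.norm(P[0]-P[1]));ax/=np.linalg.norm(ax);t=P.mean(0)+.055*ax;print(t,tool([*t,.26]))
ctrl.get_image("side");r=ctrl.landmark_of("side","tray")[0];print(at("side",r["position"],0))
```

```text
[[0.641 0.465]
 [0.625 0.285]
 [0.385 0.3  ]
 [0.397 0.482]] [0.51182864 0.38317814]
0.24268084389951927 0.18039401529583438
[0.56670576 0.37950357] [ -7.94 -39.86  -4.07]
[ 5.15119855e-01  4.09186751e-01 -1.11022302e-16]
```

```bash
python3 -m handwheel '[[[0,-1,-3],[0,0,0]],[[-1,-5,-4],[0,0,0]],[[-2,-10,-4],[0,0,0]],[[-3,-15,-4],[0,0,0]],[[-4,-20,-4],[0,0,0]]]' ; python3 -m handwheel '[[[-1,-5,0],[0,0,0]],[[-2,-10,0],[0,0,0]],[[-3,-15,0],[0,0,0]],[[-3.7,-18.5,0],[0,0,0]],[[-4,-19.5,0],[0,0,0]]]' ; python3 -m handwheel '[[[0,0,0],[0,0,0]],[[0,0,0],[0,0,0]]]'
python3 - <<'E'
from h import *
cv2.imwrite("pics/w4.png",ctrl.get_image("wrist"))
for n in("tray","elbow"):
  for r in ctrl.landmark_of("wrist",n)[:1]: print(n,np.round(r["position"]),r["score"],at("wrist",r["position"],0.004))
print(np.round(pix("wrist",[.57,.382,.004])))
E
python3 s.py .57 .382 .14
```

```text
t: 11.62
tool_pos: [0.5596, 0.1787, 0.259]
tool_rot: [-3.117, 0.388, -0.001]
contact_force: [0.5, 0.1, -3.5]
opening: 0.0486
grip_force: 86.1
t: 12.25
tool_pos: [0.5678, 0.3781, 0.2583]
tool_rot: [-3.118, 0.383, 0.001]
contact_force: [-0.3, -0.6, -3.2]
opening: 0.0484
grip_force: 86.1
t: 12.5
tool_pos: [0.5684, 0.3748, 0.2587]
tool_rot: [3.117, -0.387, 0.0]
contact_force: [-0.5, 0.3, -3.6]
opening: 0.0486
grip_force: 86.1
[310. 166.]
12.65 q [ 0.47  0.17  1.44 -0.    1.53  2.29] pos [0.5685 0.3749 0.2588] F [-0.5  0.1 -3.3] M [ 0.   -0.02 -0.02] op 0.0486 86.1
tool cm [-0.03 -0.73 11.88]
```

View pics/w4.png

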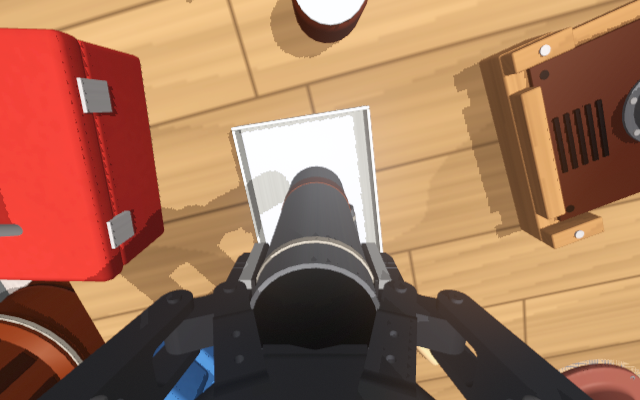

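The pipe hangs upright over the free half of the tray, whose far corners are at (232,128) and (369,107).

Run:
```python
from h import *
a=at("wrist",(232,128),.035);b=at("wrist",(369,107),.035);m=(a+b)/2;d=(b-a)[:2];L=np.linalg.norm(d);print(a,b,L)
n=np.array([d[1],-d[0]])/L; n=n if n[0]<0 else -n
t=m[:2]+n*.062;print(t,n,tool([*t,.14]))
```

```text
[0.6439785  0.46048528 0.035     ] [0.62709073 0.29403967 0.035     ] 0.1673001419807213
[0.5738513  0.38352094] [-0.99489222  0.10094292] [ 0.31 -0.97 11.88]
```

```bash
python3 -m handwheel '[[[0.1,-0.4,3],[0,0,0]],[[0.2,-0.8,7],[0,0,0]],[[0.2,-0.8,10.5],[0,0,0]],[[0.2,-0.8,12.6],[0,0,0]],[[0.2,-0.8,13],[0,0,0]]]' ; python3 -m handwheel '[[[0,0,0.3],[0,0,0]],[[0,0,0.5],[0,0,0]],[[0,0,0.7],[0,0,0]],[[0,0,0.85],[0,0,0]]]'; python3 s.py
```

```text
t: 13.28
tool_pos: [0.5714, 0.3824, 0.1269]
tool_rot: [3.116, -0.386, -0.004]
contact_force: [0.1, -0.1, -3.2]
opening: 0.0486
grip_force: 86.1
t: 13.78
tool_pos: [0.5723, 0.3834, 0.1206]
tool_rot: [-3.117, 0.385, -0.001]
contact_force: [0.5, -1.3, -2.6]
opening: 0.0487
grip_force: 86.1
13.78 q [ 0.48  0.28  1.54 -0.    1.31  2.3 ] pos [0.5723 0.3834 0.1206] F [ 0.5 -1.3 -2.6] M [-0.01 -0.   -0.02] op 0.0487 86.1
```

```bash
python3 -m handwheel '[[[0,0,0.05],[0,0,0]],[[0,0,0.15],[0,0,0]],[[0,0,0.25],[0,0,0]],[[0,0,0.25],[0,0,0]]]'; python3 s.py
```

```text
t: 14.28
tool_pos: [0.5728, 0.3833, 0.1206]
tool_rot: [-3.117, 0.385, -0.003]
contact_force: [-4.0, -3.1, 8.4]
opening: 0.0488
grip_force: 87.2
14.28 q [ 0.48  0.28  1.54 -0.    1.31  2.3 ] pos [0.5728 0.3833 0.1206] F [-4.  -3.1  8.4] M [-0.63  0.75 -0.  ] op 0.0488 87.2
```

```bash
python3 -m handwheel '[[[0,0,-0.1],[0,0,0]],[[0,0,-0.1],[0,0,0]],[[0,0,-0.1],[0,0,0]],[[0,0,-0.1],[0,0,0]]]' -1; python3 -m handwheel '[[[0,0,-2],[0,0,0]],[[0,0,-6],[0,0,0]],[[0,0,-11],[0,0,0]],[[0,0,-16],[0,0,0]],[[0,0,-18],[0,0,0]]]'; python3 s.py .534 -.378 .25
python3 - <<'E'
from h import *
cv2.imwrite("pics/s5.png",cv2.resize(ctrl.get_image("side")[120:360,220:460],None,fx=2.5,fy=2.5))
E
```

```text
t: 14.78
tool_pos: [0.572, 0.3832, 0.1183]
tool_rot: [3.118, -0.385, -0.0]
contact_force: [-0.1, -0.5, -0.9]
opening: 0.0852
grip_force: 0.0
t: 15.4
tool_pos: [0.5734, 0.384, 0.3052]
tool_rot: [-3.113, 0.384, -0.011]
contact_force: [0.9, 0.1, 0.3]
opening: 0.0852
grip_force: 0.0
15.4 q [0.48 0.17 1.37 0.   1.6  2.3 ] pos [0.5734 0.384  0.3052] F [0.9 0.1 0.3] M [ 0.01 -0.01 -0.05] op 0.0852 0.0
tool cm [14.68 74.9   5.18]
```

View pics/s5.png

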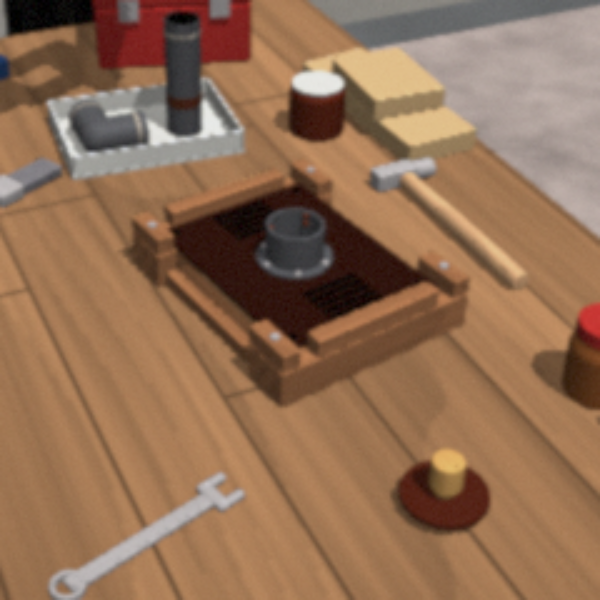

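The pipe stands upright in the tray's free half beside the elbow, collar open and plate level. On to the cap.

```bash
python3 -m handwheel '[[[0.7,4,0],[0,0,0]],[[1.9,10,0],[0,0,0]],[[3.1,16,0],[0,0,0]],[[4.3,22,0],[0,0,0]],[[5.5,28,0],[0,0,0]]]'; python3 -m handwheel '[[[1.2,6,0],[0,0,0]],[[2.3,12,0],[0,0,0]],[[3.5,18,0],[0,0,0]],[[4.7,24,0],[0,0,0]],[[5.9,30,0],[0,0,0]]]'; python3 s.py .534 -.378 .25
```

```text
t: 16.08
tool_pos: [0.5562, 0.0964, 0.2965]
tool_rot: [3.117, -0.384, -0.004]
contact_force: [0.1, 0.1, 0.6]
opening: 0.0853
grip_force: 0.0
t: 16.7
tool_pos: [0.5405, -0.2087, 0.2966]
tool_rot: [-3.117, 0.385, 0.004]
contact_force: [0.8, 0.2, -1.1]
opening: 0.0852
grip_force: 0.0
16.7 q [-0.5  -0.08  1.64  0.    1.59  1.32] pos [ 0.5405 -0.2087  0.2966] F [ 0.8  0.2 -1.1] M [-0.05  0.01 -0.02] op 0.0852 0.0
tool cm [ 3.5  16.58  4.64]
```

```bash
python3 -m handwheel '[[[1.2,6,0],[0,0,0]],[[2.4,11.5,2],[0,0,0]],[[3.2,15.2,3],[0,0,0]],[[3.4,16.4,4],[0,0,0]],[[3.4,16.4,4],[0,0,0]]]'; python3 -m handwheel '[[[0,0,0],[0,0,0]]]';python3 - <<'E'
from h import *
cv2.imwrite("pics/w6.png",ctrl.get_image("wrist"))
for r in ctrl.landmark_of("wrist","cap")[:1]: print(np.round(r["position"]),r["score"],at("wrist",r["position"],0))
for r in ctrl.look_for("wrist","cap")[:1]: print(np.round(r["position"]),r["score"],at("wrist",r["position"],.016))
print(pix("wrist",[.534,-.378,.056]))
E
python3 s.py .534 -.378 .026
```

```text
t: 17.32
tool_pos: [0.5338, -0.3737, 0.256]
tool_rot: [-3.115, 0.386, 0.005]
contact_force: [-0.1, 0.8, -0.9]
opening: 0.0856
grip_force: 0.0
t: 17.45
tool_pos: [0.5351, -0.3731, 0.2588]
tool_rot: [-3.118, 0.383, -0.0]
contact_force: [-0.4, -0.1, 0.2]
opening: 0.0858
grip_force: 0.0
[315. 163.] 0.83 [ 0.53825024 -0.37357944  0.        ]
[317. 164.] 0.6 [ 0.5394677  -0.37680516  0.016     ]
[np.float64(319.1803850738615), np.float64(173.94623993220307)]
17.6 q [-0.72  0.1   1.51  0.    1.52  1.09] pos [ 0.5353 -0.3734  0.2597] F [ 0.1  0.5 -0.7] M [0.   0.01 0.01] op 0.0852 0.0
tool cm [-0.04  0.47 23.37]
```

View pics/w6.png

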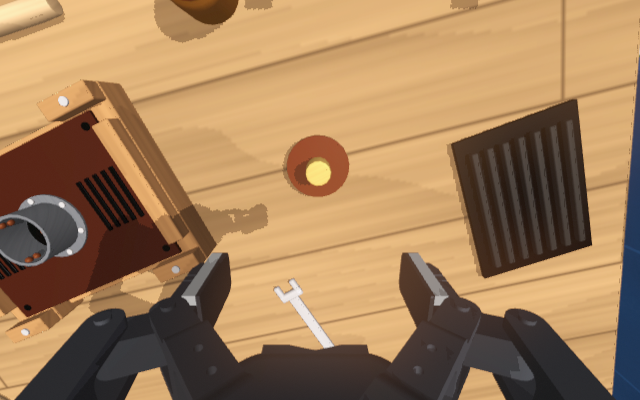

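The knob's top is at (318,173), matching the prediction for (0.534, -0.378).

```bash
python3 -m handwheel '[[[0,0.2,5],[0,0,0]],[[0,0.4,11],[0,0,0]],[[0,0.4,17],[0,0,0]],[[0,0.4,20],[0,0,0]],[[0,0.4,20],[0,0,0]]]'; python3 s.py .534 -.378 .026
python3 - <<'E'
from h import *
cv2.imwrite("pics/w7.png",ctrl.get_image("wrist"))
print(pix("wrist",[.534,-.378,.056]))
E
```

```text
t: 18.23
tool_pos: [0.5322, -0.3761, 0.0556]
tool_rot: [-3.115, 0.383, 0.008]
contact_force: [0.9, 0.6, 0.5]
opening: 0.0853
grip_force: 0.0
18.23 q [-0.73  0.28  1.67  0.    1.2   1.09] pos [ 0.5322 -0.3761  0.0556] F [0.9 0.6 0.5] M [-0.01 -0.04 -0.02] op 0.0853 0.0
tool cm [0.24 0.15 2.96]
[np.float64(316.4338095496899), np.float64(254.02651838365057)]
```

View pics/w7.png

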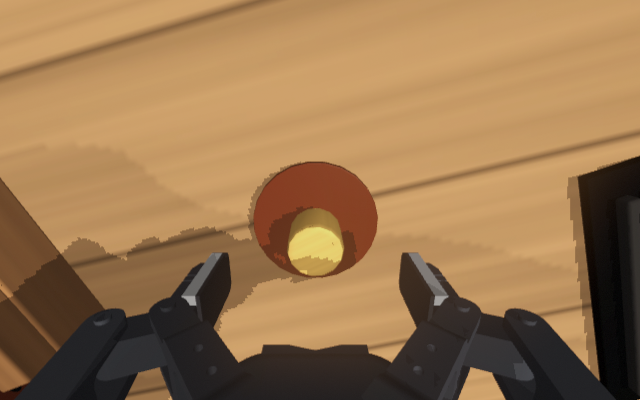

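The knob's top is centred at (315,252), within 2 px of prediction; descend and grip.

```bash
python3 -m handwheel '[[[0.1,0.1,1.5],[0,0,0]],[[0.1,0.1,2.7],[0,0,0]],[[0.1,0.1,2.7],[0,0,0]]]'; python3 -m handwheel '[[[0,0,0],[0,0,0]],[[0,0,0],[0,0,0]],[[0,0,0],[0,0,0]],[[0,0,0],[0,0,0]],[[0,0,0],[0,0,0]]]' 1 60; python3 s.py .534 -.378 .026;python3 -m handwheel '[[[0,0,-1],[0,0,0]],[[0,0,-4],[0,0,0]],[[0,0,-9],[0,0,0]],[[0,0,-14],[0,0,0]],[[0,0,-18],[0,0,0]]]' ; python3 -m handwheel '[[[0,0,0],[0,0,0]]]';python3 s.py .549 -.028 .2
```

```text
t: 18.65
tool_pos: [0.5338, -0.379, 0.0306]
tool_rot: [-3.117, 0.385, 0.002]
contact_force: [-0.2, 0.1, -0.3]
opening: 0.0857
grip_force: 0.0
t: 19.27
tool_pos: [0.5349, -0.3795, 0.0324]
tool_rot: [3.118, -0.385, 0.001]
contact_force: [-0.7, 2.7, 5.3]
opening: 0.0301
grip_force: 59.4
19.27 q [-0.73  0.31  1.67  0.    1.16  1.09] pos [ 0.5349 -0.3795  0.0324] F [-0.7  2.7  5.3] M [ 0.37  0.09 -0.03] op 0.0301 59.4
tool cm [-0.12 -0.12  0.64]
t: 19.9
tool_pos: [0.5342, -0.3798, 0.2135]
tool_rot: [3.117, -0.385, 0.001]
contact_force: [0.4, -0.9, -3.7]
opening: 0.0305
grip_force: 59.7
t: 20.02
tool_pos: [0.5359, -0.3812, 0.2164]
tool_rot: [3.113, -0.385, 0.011]
contact_force: [-0.0, -0.4, -2.7]
opening: 0.0301
grip_force: 59.8
20.02 q [-0.73  0.13  1.55 -0.    1.45  1.09] pos [ 0.5359 -0.3812  0.2164] F [-0.  -0.4 -2.7] M [ 0.01 -0.04  0.03] op 0.0301 59.8
tool cm [ -7.34 -34.58   1.44]
```

```bash
python3 -m handwheel '[[[-0.8,-4,0],[0,0,0]],[[-2,-9.5,0],[0,0,0]],[[-3.2,-15,0],[0,0,0]],[[-4.3,-20.5,0],[0,0,0]],[[-5.5,-26,0],[0,0,0]]]'; python3 -m handwheel '[[[-1.1,-5,0],[0,0,0]],[[-1.7,-8,0],[0,0,0]],[[-1.8,-8.5,2],[0,0,0]],[[-1.8,-8.5,4],[0,0,0]],[[-1.8,-8.5,5],[0,0,0]]]'; python3 -m handwheel '[[[0,0,0],[0,0,0]],[[0,0,0],[0,0,0]]]'
python3 - <<'E'
from h import *
cv2.imwrite("pics/w8.png",ctrl.get_image("wrist"))
print("mouth px",np.round(pix("wrist",[.549,-.027,.096])))
o=ctrl.get_obs()["tool_pos"];print("disc px",np.round(pix("wrist",[o[0],o[1],o[2]-.0324+.016])))
E
python3 s.py .549 -.027 .118
```

```text
t: 20.65
tool_pos: [0.5427, -0.1119, 0.2083]
tool_rot: [-3.117, 0.386, 0.007]
contact_force: [0.6, 0.8, -2.7]
opening: 0.0305
grip_force: 60.0
t: 21.28
tool_pos: [0.5456, -0.0279, 0.1576]
tool_rot: [3.118, -0.387, -0.009]
contact_force: [-0.3, -0.3, -2.3]
opening: 0.03
grip_force: 60.1
t: 21.52
tool_pos: [0.548, -0.0279, 0.1622]
tool_rot: [3.118, -0.387, 0.002]
contact_force: [-0.4, -0.1, -3.0]
opening: 0.0303
grip_force: 60.1
mouth px [314. 213.]
disc px [316. 243.]
21.57 q [-0.19 -0.08  1.86 -0.    1.36  1.63] pos [ 0.5482 -0.0277  0.1626] F [-0.8  0.5 -2.4] M [-0.02 -0.02  0.06] op 0.0304 60.1
tool cm [ 0.06 -0.09  4.46]
```

View pics/w8.png

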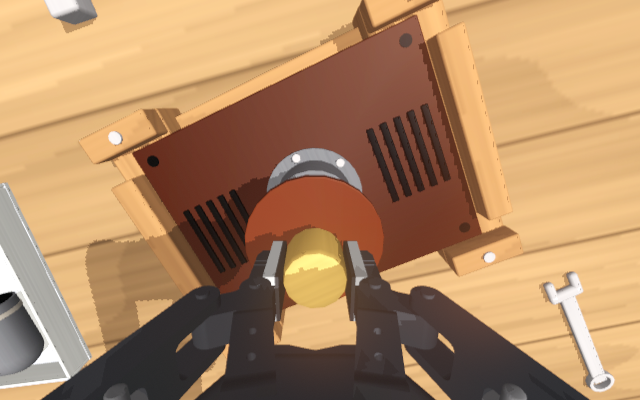

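The disc centre appears at (315,243) as predicted and the collar flange is centred at column ~314, so the cap is lined up; lower it.

```bash
python3 -m handwheel '[[[0,-0.1,1.5],[0,0,0]],[[0,-0.1,3],[0,0,0]],[[0,-0.1,3.5],[0,0,0]],[[0,-0.1,3.8],[0,0,0]],[[0,-0.1,4.1],[0,0,0]]]'; python3 s.py; python3 -m handwheel '[[[0,0,0.2],[0,0,0]],[[0,0,0.4],[0,0,0]],[[0,0,0.6],[0,0,0]],[[0,0,0.6],[0,0,0]]]';python3 s.py
```

```text
t: 22.2
tool_pos: [0.548, -0.0261, 0.1207]
tool_rot: [3.118, -0.385, 0.001]
contact_force: [0.2, -0.4, -2.4]
opening: 0.0304
grip_force: 60.1
22.2 q [-0.18 -0.03  1.89 -0.    1.28  1.63] pos [ 0.548  -0.0261  0.1207] F [ 0.2 -0.4 -2.4] M [ 0.   -0.01 -0.03] op 0.0304 60.1
t: 22.7
tool_pos: [0.5484, -0.0261, 0.1184]
tool_rot: [3.118, -0.385, 0.001]
contact_force: [-8.9, 3.3, 13.4]
opening: 0.03
grip_force: 61.6
22.7 q [-0.18 -0.03  1.89 -0.    1.28  1.63] pos [ 0.5484 -0.0261  0.1184] F [-8.9  3.3 13.4] M [ 0.07  1.53 -0.19] op 0.03 61.6
```

```bash
python3 -m handwheel '[[[0,0,-0.2],[0,0,0]],[[0,0,-0.2],[0,0,0]]]'; python3 -m handwheel '[[[0,0,0],[0,0,0]],[[0,0,0],[0,0,0]],[[0,0,0],[0,0,0]],[[0,0,0],[0,0,0]],[[0,0,0],[0,0,0]]]' -1; python3 -m handwheel '[[[0,0,-1],[0,0,0]],[[0,0,-4],[0,0,0]],[[0,0,-9],[0,0,0]],[[0,0,-14],[0,0,0]],[[0,0,-18],[0,0,0]]]';  python3 -m handwheel '[[[0,0,0],[0,0,0]],[[0,0,0],[0,0,0]]]';python3 - <<'E'
from h import *
a=cv2.resize(ctrl.get_image("side")[120:280,220:440],None,fx=2.5,fy=2.5);b=ctrl.get_image("wrist")
cv2.imwrite("pics/s9.png",np.vstack([a,np.pad(b[60:260,100:600],((0,0),(0,50),(0,0)))]))
o=[.5484,-.0261];print([np.round(pix("wrist",[*o,z])-np.array([100,-340])) for z in(.102,.142)])
print(np.round((np.array(pix("side",[*o,.102]))-[220,120])*2.5))
E
python3 s.py
```

```text
t: 22.95
tool_pos: [0.5484, -0.0262, 0.1185]
tool_rot: [3.118, -0.385, 0.002]
contact_force: [-3.3, 1.6, 7.6]
opening: 0.0302
grip_force: 61.0
t: 23.58
tool_pos: [0.5478, -0.0262, 0.1165]
tool_rot: [-3.118, 0.385, 0.0]
contact_force: [0.9, 0.3, 0.1]
opening: 0.0852
grip_force: 0.0
t: 24.2
tool_pos: [0.5481, -0.0262, 0.3002]
tool_rot: [3.118, -0.385, 0.005]
contact_force: [-0.9, -0.3, 0.6]
opening: 0.085
grip_force: 0.0
t: 24.45
tool_pos: [0.5476, -0.0261, 0.2965]
tool_rot: [-3.118, 0.385, 0.0]
contact_force: [-0.2, -0.1, -1.1]
opening: 0.0854
grip_force: 0.0
[array([215., 514.]), array([215., 523.])]
[296. 218.]
24.55 q [-0.18 -0.16  1.71 -0.    1.59  1.63] pos [ 0.547  -0.026   0.2949] F [-0.6  0.2 -0.6] M [0.   0.04 0.04] op 0.0854 0.0
```

View pics/s9.png

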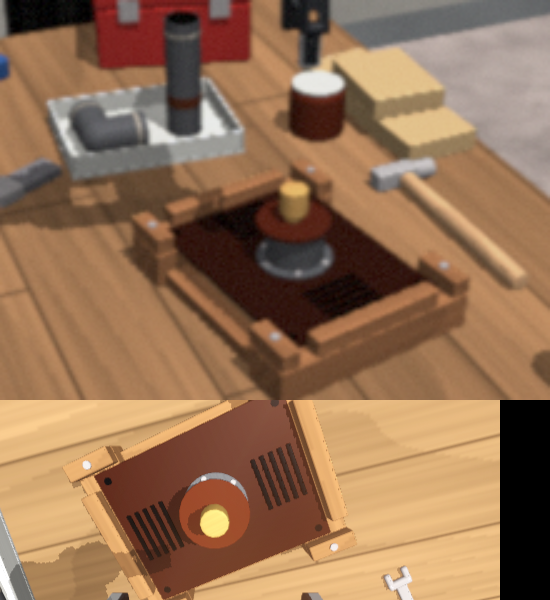

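The cap lies flat on the collar: the side crop shows the disc at about (294,220), and the wrist view shows the knob at (214,523), as predicted. The pipe is standing in the tray and the plate is level.

```bash
python3 -c "
from station import ctrl
print(ctrl.finish_job())"
```

```text
the job is handed in; nothing more can be done
None
```

I twisted the pipe free, stood it upright in the tray beside the elbow and seated the cap on the collar, with the plate still down in its cradle. The job is handed in at about 24.6 s of the 72 s allowed; no verdict was returned.

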